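# Fit the green fuse in the bench fuse base

## Robot

A 7-joint arm with a two-finger parallel gripper is mounted at the origin on a cart in front of the work surface, level with it; the furniture and walls round the work are solid. World frame = base frame: x ahead of the robot, y to its left, z up, the work surface at z = 0. Lengths are in m, angles in rad, forces in N, time in s.
With the tool pointing down it reaches from about 0.4 to 0.875 m from the base axis. Payload 6.5 kg.
Tool frame: the origin (TCP) lies at the very end of the fingers, on their centre line; the grasp point (between the pads) lies 19 mm behind it (manip.pinch_z is the distance from the TCP to the grasp point, in m); z points along the fingers, y is the direction in which the jaws open and shut (so a half turn about z gives the same grasp; the last joint's range is limited). The gripper opens to 85 mm and grips with 20 to 120 N. Pads are 22 mm wide; open, the fingers measure 114 mm over their backs; the gripper's body (76 mm by 85 mm) begins 54 mm behind the grasp point. The pads swing forward as they close: fully open they stand 13 mm farther back than shut.
Start: joints at [-1.235, 0.536, -0.004, 1.538, 0.003, 1.067, -0.071], TCP at [0.254, 0.598, 0.231] pointing down, gripper open.
Joint ranges: [-2.7, 2.7], [-0.37, 2.16], [-1.27, 1.26], [0.24, 2.4], [-1.31, 4.45], [0.19, 1.91], [-2.76, 2.76]. Speed limits (rad/s): [2.39, 2.39, 3.14, 3.14, 3.14, 3.14, 3.14].

## Interface

Orientations are given as a rotation vector (axis times angle).
In Python, from rig import manip, optics, finish_job gives the robot as it stands.
- The arm moves only by the tool move_arm, never from a script. Its argument "increments" is text: rows parted by semicolons, each of 7 numbers parted by spaces: the shift along the tool's x, y, z in m, then the turn, a rotation vector about the tool's x, y, z in degrees, then the closure, from -1 (fully open) to 1 (shut), so that 0 is half open. In form: dx dy dz rx ry rz gripper; .... A call has 1 to 12 rows; each row shifts and turns the commanded pose from where the row before left it, along the tool's axes as they then stand; what a row does not reach is not made up. A row lasts 1/12 s, in which the tool goes at most 41.7 mm and 7.16 degrees, less where a joint would pass 70% of its speed; a pose out of reach is approached as far as the arm can. A call is refused whole if a number of a shift passes 0.0417 or a number of a turn 7.16, either way. A call with a gripper value outside its range is refused whole. The fingers move at their own pace and stop on an object; "newtons" is the grip in N (left out, the last holds). Time passes only in rows, so rows that do not move let the fingers close. It gives the time, the measured TCP pose, the force and the opening at its end, in the units of the state.
- manip.get_obs(): the state, without advancing time (a new reading comes with each control period).
- optics.grab_frame(name): name is "side" or "top" or "wrist"; returns the picture (384x512x3 uint8, red, green, blue); there is no depth.
- optics.get_calibration(name): a dict with "camera_matrix" (3x3 intrinsics, pixels), "extrinsics" (4x4, takes a point from world to camera coordinates); the wrist camera has in their place "mount" (4x4, takes a point from camera to tool coordinates, whose origin is the TCP and whose axes are the flange's). Camera axes: x right, y down, z forward; pixel columns grow to the right and rows downward; lengths in m; the calibration is good to about 2 mm. A picture is of the moment at which its call begins: read the wrist's pose just before it. get_calibration takes no time and is no camera call.
- finish_job(): hands the job in, once; it reports no verdict.
The state is a dict: "time_s": time; "qpos": joint angles; "joint_vel": joint speeds; "effort": joint torques, N m; "tcp_pos": TCP position; "tcp_rot": TCP orientation; "contact_force": force on the tool from outside, world axes, zero at the start; "wrist_torque": the same for the moment, N m; "gripper_width": finger opening in m.
Only numpy, scipy, OpenCV 4.12 (cv2) and the standard library are available. Lean on these libraries where they do the work, as an engineer would, in place of code of your own. Each camera call takes 0.05 s, during which the arm holds its last target.

## Task

The bench supply's fuse base is empty. Take the cartridge fuse with the green band out of its compartment in the sloped fuse rack, lay it lengthwise in the mouths of the two spring clips on the base and let go of it, then press down on its middle until both of its metal caps have snapped fully home, centred endwise in the clips. Leave the fuses with the red and the blue band in the rack, and do not ram the fuse: the ceramic cracks.

Things in the scene. Friction and masses are not known exactly. Their poses are not given: they have to be found in the camera images.
- fuse_green: The fuse to fit: a cylinder of 22 mm diameter and 58 mm length, about 60 g, white ceramic with a 13 mm long silver cap at each end and a 13 mm wide green band round the middle. Origin at its centre; its own y axis runs along the cylinder (both ends are alike; it may roll about that axis). It starts in one of the rack's compartments, across it, on the sloped floor against the lip.
- fuse_red: Another fuse, the same but with a red band, in another compartment. It stays there. Origin and axes as for the green one.
- fuse_blue: Another fuse, the same but with a blue band, in another compartment. It stays there. Origin and axes as for the green one.
- fuse_rack: Fixed grey sheet-steel rack, 252 mm wide (its y), 126 mm deep (its x), origin on the bench under its middle, low open front at -x. Three compartments, each 82 mm wide inside, middles at y = -84, 0, 84 mm. Floor 22 mm above the bench at the front, rising 8 degrees to the back. Dividers and sides stand at most 30 mm above the floor (12 mm near the front); the back panel ends 72 mm above the bench.
- lip (a point): Middle of the top inner edge of the rack's front lip (2 mm sheet), 60 mm in front of the rack's origin, 27 mm above the bench; axes as the rack. A fuse at rest lies along the lip, its axis 8 mm behind this edge and 34 mm above the bench. Fingertips closing across the fuse should stay above the lip; there is free floor behind the fuse.
- fuse_base: Fixed black moulded fuse base, 46 mm wide (its x), 138 mm long (its y), on a steel plate 82 x 170 x 4 mm; origin under its middle (on a 2 mm mat); heights are above it. The fuse lies along its y. Between the clip pairs a black rib 30 mm long stands 14 to 22 mm either side of the fuse's axis, top at 39 mm: fingers astride the fuse meet the ribs before it is home. End barriers end 36 mm up.
- seat (a point): Where the fuse's centre lies when home: midway between the clip pairs, 36 mm above the base's origin; axes as the base. Merely laid in the mouths, the fuse rests with its axis about 51 mm up. A push of about 15 N down on top of its middle spreads the arms; they snap over it and it drops on its saddles, top at 47 mm. If one end stays up, push nearer to that end.
- clip_a (a point): Middle of the top of the clip pair at y = - 24 mm on the base, 52 mm above the base's origin: two brass arms, 10 mm wide along the base's y. Their flared mouth, 33 mm wide at the top, narrows to 16 mm at a neck 9 mm lower. Each arm is a spring hinged at its foot that gives way outward. No arm stands in the 38 mm between the two pairs.
- clip_b (a point): Middle of the top of the clip pair at y = + 24 mm on the base, 52 mm above the base's origin: two brass arms, 10 mm wide along the base's y. Their flared mouth, 33 mm wide at the top, narrows to 16 mm at a neck 9 mm lower. Each arm is a spring hinged at its foot that gives way outward. No arm stands in the 38 mm between the two pairs.
Not all that is in view belongs to the job. What is shaped like the fuse_green but orange is not meant.

How it is judged:
On the way:
1. the green-banded fuse lies in the mouths of both pairs of clips, not yet pressed in, and the fingers have let go of it (z of fuse_green in the frame of seat between 0.011 and 0.02 m and horizontal distance between fuse_green and seat below 0.008 m and angle between the y axis of fuse_green and the y axis of fuse_base, either way round below 0.12 rad and contact force between fuse_green and the fingers below 0.5 N), for 0.2 s.
At the end, for the whole second after the job is handed in: The green-banded fuse lies fully home in both pairs of clips: its centre within 2.5 mm of the seat's height and within 6 mm of the seat sideways and endwise, its axis within 0.06 rad of the base's, at rest and let go; the red and blue fuses lie in their compartments within 20 mm of where they were (z of fuse_green in the frame of seat between -0.0025 and 0.0025 m and horizontal distance between fuse_green and seat below 0.006 m and angle between the y axis of fuse_green and the y axis of fuse_base, either way round below 0.06 rad and linear speed of fuse_green below 0.02 m/s and distance of each of fuse_red, fuse_blue from where it was at the start of the episode below 0.02 m); the robot touches nothing.
It fails at once if the red- or blue-banded fuse is taken out or shoved about (moved more than 30 mm) (distance of any of fuse_red, fuse_blue from where it was at the start of the episode above 0.03 m).
It fails at once if the fuse is rammed against the base (more than 100 N between them) (contact force between fuse_green and fuse_base above 100 N).
It also fails if it takes over 40 s, if anything falls off the work surface, if the arm or the gripper's body presses on something with over 40 N, if the wrist force passes 120 N, or if a joint passes its speed limit or range.

## Working session

There is one attempt and no reset: what is moved stays moved. The work goes in short steps, Python scripts to look and compute and a tool call to move; the robot and the scene stay as the last step left them, time stands still between calls to the robot, and variables do not carry over. Pictures are saved under pics/ and viewed, and the job is handed in when it is done.

Besides the shell and the picture viewer there is one more tool, called after "Emit:" as name(argument=value, ...) on one line, values as JSON. move_arm: Moves the arm, as the interface text tells. Its arguments: {"type":"object","properties":{"increments":{"type":"string"},"newtons":{"type":"number"}},"required":["increments"]}

```bash
ls; mkdir -p pics
python3 - <<'E'
from rig import manip, optics
import cv2
o=manip.get_obs()
for k,v in o.items(): print(k,v)
print(manip.pinch_z)
for n in ("top","side","wrist"):
    im=optics.grab_frame(n); cv2.imwrite(f"pics/{n}0.png",im[:,:,::-1])
    print(n,optics.get_calibration(n))
E
```

```text
pics
time_s 0.0
qpos [-1.23521019  0.53716633 -0.00442871  1.53888543  0.00261962  1.06728561
 -0.0711799 ]
joint_vel [ 0.00071797 -0.00041607  0.00031178 -0.00049829  0.00120376  0.00111304
  0.0010731 ]
effort [ 4.52398790e-04 -5.83408356e+01  1.04911018e+00 -2.59097618e+01
  1.24032845e-02  9.78890603e-03 -3.15321209e-06]
tcp_pos [0.25397072 0.5976404  0.23040828]
tcp_rot [-6.26704471e-01 -3.07824439e+00  2.71379385e-03]
contact_force [0.78390316 0.37852196 0.23405225]
wrist_torque [-0.0052217   0.05231935 -0.03424498]
gripper_width 0.08557404645508265
0.0187
top {'camera_matrix': array([[383.71333777,   0.        , 250.65165612],
       [  0.        , 383.71333777, 189.60255829],
       [  0.        ,   0.        ,   1.        ]]), 'extrinsics': array([[ 0.02202864, -0.99944125,  0.02513802,  0.18454062],
       [-0.99550254, -0.02424525, -0.09157979,  0.4307535 ],
       [ 0.0921381 , -0.02300758, -0.9954804 ,  1.11561679],
       [ 0.        ,  0.        ,  0.        ,  1.        ]])}
side {'camera_matrix': array([[381.99749757,   0.        , 263.61247189],
       [  0.        
[... 173 characters left out ...]
30842,  0.31922112, -0.93797095,  0.06626004],
       [ 0.33806313, -0.87499291, -0.34655552,  1.23811038],
       [ 0.        ,  0.        ,  0.        ,  1.        ]])}
wrist {'camera_matrix': array([[311.81628743,   0.        , 258.61898161],
       [  0.        , 311.81628743, 188.94055208],
       [  0.        ,   0.        ,   1.        ]]), 'mount': array([[-6.43578125e-04, -9.57431333e-01, -2.88660403e-01,
         7.32590821e-02],
       [ 9.99999663e-01, -7.63430269e-04,  3.02619103e-04,
         5.68742669e-04],
       [-5.10109100e-04, -2.88660111e-01,  9.57431502e-01,
        -1.43191279e-01],
       [ 0.00000000e+00,  0.00000000e+00,  0.00000000e+00,
         1.00000000e+00]])}
```

View pics/top0.png

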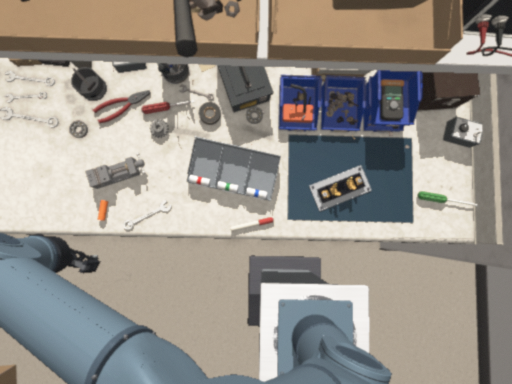

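View pics/side0.png

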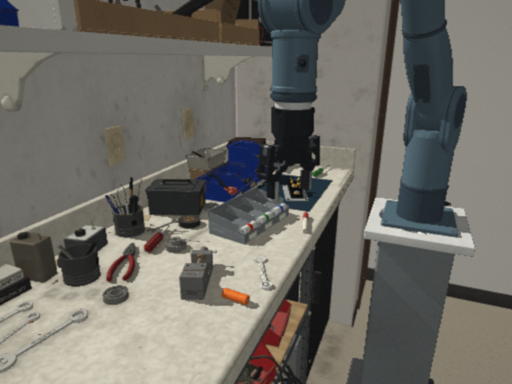

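View pics/wrist0.png

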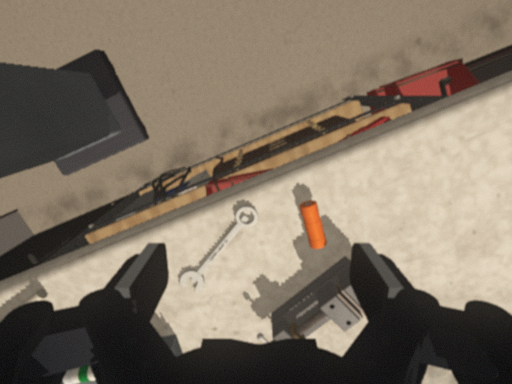

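```bash
cat > h.py <<'E'
import numpy as np, cv2
from rig import manip, optics
from scipy.spatial.transform import Rotation as R
def tcpT(o):
    T=np.eye(4);T[:3,:3]=R.from_rotvec(o['tcp_rot']).as_matrix();T[:3,3]=o['tcp_pos'];return T
def cam(name,o=None):
    c=optics.get_calibration(name);K=c['camera_matrix']
    if name=='wrist': W=tcpT(o)@c['mount']
    else: W=np.linalg.inv(c['extrinsics'])
    return K,W
def cast(K,W,uv,z):
    uv=np.atleast_2d(uv).astype(float)
    d=np.c_[uv,np.ones(len(uv))]@np.linalg.inv(K).T@W[:3,:3].T
    return W[:3,3]+d*((z-W[2,3])/d[:,2])[:,None]
def proj(K,W,P):
    p=np.atleast_2d(P); q=(p-W[:3,3])@W[:3,:3]; q=q@K.T; return q[:,:2]/q[:,2:]
def mask(im,col):
    h=cv2.cvtColor(im,cv2.COLOR_RGB2HSV); H,S,V=h[...,0].astype(int),h[...,1],h[...,2]
    r={'green':(H>50)&(H<85),'red':(H<8)|(H>172),'blue':(H>100)&(H<130)}[col]
    return (r&(S>110)&(V>60)).astype(np.uint8)
def blobs(m,amin=5):
    n,l,s,c=cv2.connectedComponentsWithStats(m)
    return [(c[i].round(2),s[i].tolist()) for i in range(1,n) if s[i,4]>=amin]
E
python3 - <<'E'
from h import *
im=cv2.imread('pics/top0.png')
rgb=im[:,:,::-1].copy()
K,W=cam('top')
for c in('green','red','blue'):
    for b in blobs(mask(rgb,c)):
        if 180<b[0][0]<290 and 165<b[0][1]<215: print(c,b,cast(K,W,b[0],.040))
cv2.imwrite('pics/top0z.png',cv2.resize(im[125:225,180:420],None,fx=3.3,fy=3.3,interpolation=cv2.INTER_CUBIC))
E
```

```text
green (array([227.11, 186.22]), [226, 184, 3, 6, 9]) [[0.43243286 0.26329454 0.04      ]]
red (array([198.7, 180. ]), [197, 177, 4, 7, 23]) [[0.44848076 0.34579052 0.04      ]]
blue (array([256.19, 193.  ]), [255, 190, 3, 7, 16]) [[0.41479445 0.17876354 0.04      ]]
```

View pics/top0z.png

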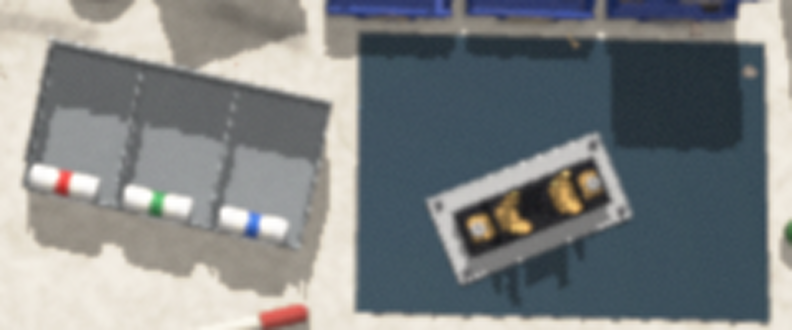

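```bash
cat >> h.py <<'E'
def togo(target_xyz, yheading_deg):
    o=manip.get_obs();T=tcpT(o);Rm=T[:3,:3]
    print('tcp',T[:3,3].round(4),'yhead',np.degrees(np.arctan2(Rm[1,1],Rm[0,1])).round(2),'tilt',Rm[:,2].round(4),'t',o['time_s'])
    print('local shift now',(Rm.T@(np.array(target_xyz)-T[:3,3])).round(4))
    a=np.radians(yheading_deg);y=np.array([np.cos(a),np.sin(a),0]);z=np.array([0,0,-1.]);x=np.cross(y,z)
    G=np.c_[x,y,z]
    print('turn local deg',np.degrees(R.from_matrix(Rm.T@G).as_rotvec()).round(2))
    print('local shift after turn',(G.T@(np.array(target_xyz)-T[:3,3])).round(4))
E
python3 - <<'E'
from h import *
K,W=cam('top')
c=np.array([(428,200),(597,133),(632,213),(463,283)])/3.3+[180,125]
P=cast(K,W,c,.006);print(P.round(3),P.mean(0),np.linalg.norm(np.diff(P,axis=0),axis=1))
d=P[1]-P[0]+P[2]-P[3];print(np.degrees(np.arctan2(d[0],-d[1])))
togo([.43,.263,.2],-11.4)
E
```

```text
[[ 0.444  0.017  0.006]
 [ 0.509 -0.137  0.006]
 [ 0.436 -0.169  0.006]
 [ 0.369 -0.015  0.006]] [ 0.43965416 -0.07598868  0.006     ] [0.16818762 0.07946522 0.16838732]
23.239445616098724
tcp [0.2541 0.5978 0.2306] yhead 66.98 tilt [-4.0e-04 -1.2e-03 -1.0e+00] t 0.15
local shift now [-0.2928 -0.2393  0.031 ]
turn local deg [-6.000e-02  6.000e-02  7.838e+01]
local shift after turn [-0.2934  0.2386  0.0306]
```

Emit:
move_arm(increments="-0.0293 -0.0239 0.003 0 0 0 -1; -0.0293 -0.0239 0.003 0 0 0 -1; -0.0293 -0.0239 0.003 0 0 0 -1; -0.0293 -0.0239 0.003 0 0 0 -1; -0.0293 -0.0239 0.003 0 0 0 -1; -0.0293 -0.0239 0.003 0 0 0 -1; -0.0293 -0.0239 0.003 0 0 0 -1; -0.0293 -0.0239 0.003 0 0 0 -1; -0.0293 -0.0239 0.003 0 0 0 -1; -0.0293 -0.0239 0.003 0 0 0 -1")

```text
time_s: 0.98
tcp_pos: [0.4308, 0.2619, 0.2012]
tcp_rot: [-0.627, -3.078, 0.0]
contact_force: [1.7, 1.0, 0.1]
gripper_width: 0.0851
```

Emit:
move_arm(increments="0 0 0 0 0 7.1 -1; 0 0 0 0 0 7.1 -1; 0 0 0 0 0 7.1 -1; 0 0 0 0 0 7.1 -1; 0 0 0 0 0 7.1 -1; 0 0 0 0 0 7.1 -1; 0 0 0 0 0 7.1 -1; 0 0 0 0 0 7.1 -1; 0 0 0 0 0 7.1 -1; 0 0 0 0 0 7.1 -1; 0 0 0 0 0 7.1 -1; 0 0 0 0 0 0 -1")

```text
time_s: 1.98
tcp_pos: [0.4302, 0.2637, 0.2011]
tcp_rot: [2.43, 1.991, -0.001]
contact_force: [0.9, -0.9, 0.5]
gripper_width: 0.0855
```

Run:
```python
from h import *
togo([.43,.263,.2],-11.4)
o=manip.get_obs();print(o['qpos'],o['joint_vel'].round(3))
im=optics.grab_frame('wrist');cv2.imwrite('pics/w1.png',im[:,:,::-1])
K,W=cam('wrist',o)
for c in('green','red','blue'):
    for b in blobs(mask(im,c)):print(c,b,cast(K,W,b[0],.042).round(4))
```

```text
tcp [0.4302 0.2637 0.2011] yhead -11.35 tilt [-3.e-04 -4.e-04 -1.e+00] t 1.9833
local shift now [-0.0007 -0.      0.0011]
turn local deg [-0.01  0.03  0.05]
local shift after turn [-0.0007 -0.      0.0011]
[-0.93966123  0.34100685  0.36770352  1.96401899 -0.15842069  0.86446547
 -0.68617205] [ 0.021 -0.003 -0.03  -0.003  0.02  -0.003  0.195]
green (array([261.63, 171.37]), [252, 166, 19, 12, 177]) [[0.4336 0.2642 0.042 ]]
red (array([259.84,  82.21]), [249, 75, 23, 15, 329]) [[0.4484 0.347  0.042 ]]
red (array([201.69, 270.99]), [188, 254, 26, 34, 435]) [[0.347  0.1667 0.042 ]]
red (array([474.46, 287.48]), [454, 267, 52, 44, 1107]) [[0.6411 0.0864 0.042 ]]
blue (array([471.49, 261.72]), [433, 238, 79, 69, 2268]) [[0.6379 0.1201 0.042 ]]
blue (array([260.9 , 249.39]), [252, 244, 19, 11, 165]) [[0.4161 0.1798 0.042 ]]
blue (array([433.  , 278.15]), [432, 275, 4, 7, 13]) [[0.5961 0.1076 0.042 ]]
blue (array([506.8, 281. ]), [506, 279, 2, 5, 5]) [[0.6762 0.0878 0.042 ]]
blue (array([508.45, 302.73]), [506, 298, 6, 10, 51]) [[0.6789 0.0584 0.042 ]]
blue (array([449.63, 377.04]), [445, 369, 13, 15, 121]) [[ 0.6108 -0.0381  0.042 ]]
```

View pics/w1.png

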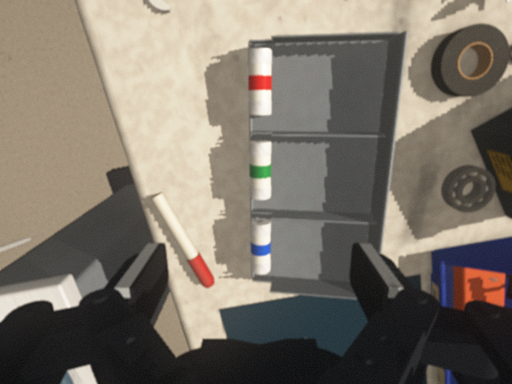

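Run:
```python
from h import *
im=cv2.imread('pics/w1.png')[:,:,::-1]
h=cv2.cvtColor(im.copy(),cv2.COLOR_RGB2HSV)
m=((h[...,2]>150)&(h[...,1]<60)).astype(np.uint8)
m2=np.zeros_like(m);m2[138:204,244:280]=m[138:204,244:280]
print(blobs(m2,30))
o=manip.get_obs()
K,W=cam('wrist',o)
for b in blobs(m2,30): print(cast(K,W,b[0],.043).round(4))
togo([.4335,.2642,.031],-11.2)
```

```text
[(array([262.22, 153.02]), [253, 141, 19, 25, 450]), (array([262.21, 188.91]), [252, 177, 20, 27, 412])]
[[0.4377 0.2824 0.043 ]]
[[0.4308 0.2465 0.043 ]]
tcp [0.4302 0.2637 0.2011] yhead -10.97 tilt [-2.e-04 -5.e-04 -1.e+00] t 2.0333
local shift now [0.0012 0.0032 0.1701]
turn local deg [-0.01  0.03  0.23]
local shift after turn [0.0011 0.0032 0.1701]
```

Emit:
move_arm(increments="0.0013 0.0036 0.03 0 0 0 -1; 0 0 0.035 0 0 0 -1; 0 0 0.035 0 0 0 -1; 0 0 0.02 0 0 0 -1; 0 0 0 0 0 0 -1", newtons=40)

```text
time_s: 2.45
tcp_pos: [0.4313, 0.2625, 0.0775]
tcp_rot: [-2.422, -2.0, 0.012]
contact_force: [-0.9, 0.2, 0.7]
gripper_width: 0.0854
```

Run:
```python
from h import *
togo([.434,.2644,.031],-10.9)
o=manip.get_obs()
im=optics.grab_frame('wrist');cv2.imwrite('pics/w2.png',im[:,:,::-1])
K,W=cam('wrist',o)
for b in blobs(mask(im,'green')):print(b,cast(K,W,b[0],.043).round(4))
```

```text
tcp [0.4313 0.2625 0.0775] yhead -10.89 tilt [-0.0062 -0.0045 -1.    ] t 2.45
local shift now [0.0026 0.0025 0.0465]
turn local deg [-0.3   0.32  0.01]
local shift after turn [0.0024 0.0023 0.0465]
(array([261.31, 218.01]), [244, 207, 32, 21, 488]) [[0.4336 0.2639 0.043 ]]
```

View pics/w2.png

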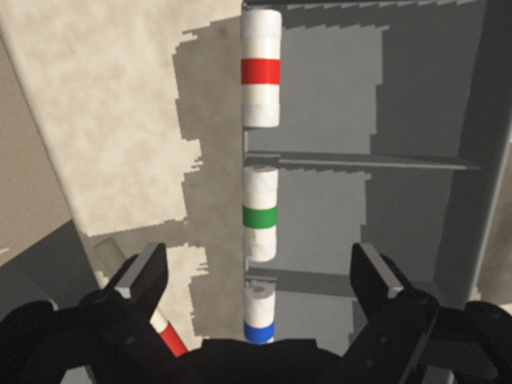

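Emit:
move_arm(increments="0.001 0.001 0.015 0 0 0 -1; 0.0008 0.001 0.012 0 0 0 -1; 0 0 0.012 0 0 0 -1; 0 0 0.007 0 0 0 -1; 0 0 0 0 0 0 -1; 0 0 0 0 0 0 -1")

```text
time_s: 3.0
tcp_pos: [0.4365, 0.2655, 0.0353]
tcp_rot: [-2.426, -1.996, 0.001]
contact_force: [-0.6, -0.5, 1.0]
gripper_width: 0.0856
```

Run:
```python
from h import *
togo([.434,.2642,.031],-10.9)
```

```text
tcp [0.4365 0.2655 0.0353] yhead -11.11 tilt [-3.e-04 -2.e-04 -1.e+00] t 3.0
local shift now [-0.0018 -0.0021  0.0043]
turn local deg [-0.02  0.02 -0.21]
local shift after turn [-0.0018 -0.0022  0.0043]
```

Emit:
move_arm(increments="-0.0016 -0.002 0.0043 0 0 0 -1; 0 0 0 0 0 0 -1; 0 0 0 0 0 0 -0.4; 0 0 0 0 0 0 0; 0 0 0 0 0 0 0.2; 0 0 0 0 0 0 1; 0 0 0 0 0 0 1; 0 0 0 0 0 0 1; 0 0 0 0 0 0 1; 0 0 0 0 0 0 1", newtons=40)

```text
time_s: 3.83
tcp_pos: [0.4342, 0.2646, 0.0312]
tcp_rot: [-2.426, -1.996, -0.0]
contact_force: [-1.2, -0.3, 4.9]
gripper_width: 0.0204
```

Run:
```python
from h import *
togo([.434,.2642,.031],-10.9)
o=manip.get_obs();print(o['contact_force'],o['gripper_width'])
im=optics.grab_frame('wrist');cv2.imwrite('pics/w3.png',im[:,:,::-1])
K,W=cam('wrist',o)
for b in blobs(mask(im,'green')):print(b,cast(K,W,b[0],.043).round(4))
```

```text
tcp [0.4342 0.2646 0.0312] yhead -11.12 tilt [-0.e+00  2.e-04 -1.e+00] t 3.8333
local shift now [-0.0004 -0.0001  0.0002]
turn local deg [-0.   -0.01 -0.22]
local shift after turn [-0.0004 -0.0001  0.0002]
[-1.18190575 -0.2814419   4.93814308] 0.020434447710354908
(array([257.27, 261.33]), [239, 247, 40, 27, 786]) [[0.4339 0.2634 0.043 ]]
```

View pics/w3.png

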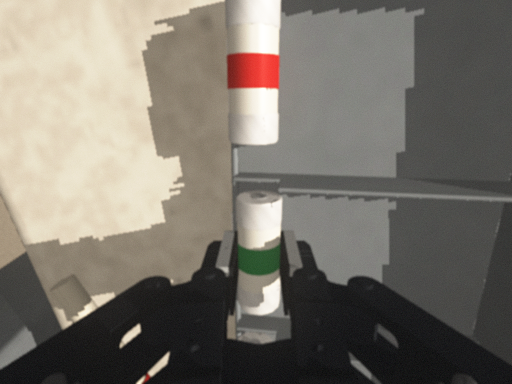

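Emit:
move_arm(increments="0 0 0 0 0 0 0; 0 0 0 0 0 0 0; 0 0 0 0 0 0 0; 0 0 0.0055 0 0 0 0; 0 0 0 0 0 0 0; 0 0 0 0 0 0 1; 0 0 0 0 0 0 1; 0 0 0 0 0 0 1; 0 0 0 0 0 0 1; 0 0 0 0 0 0 1", newtons=30)

```text
time_s: 4.72
tcp_pos: [0.4327, 0.2654, 0.0257]
tcp_rot: [-2.423, -1.996, 0.002]
contact_force: [-6.6, 1.0, 13.1]
gripper_width: 0.0209
```

Run:
```python
from h import *
togo([.434,.2642,.026],-10.9)
o=manip.get_obs();print(o['contact_force'],o['gripper_width'])
im=optics.grab_frame('side');cv2.imwrite('pics/s3.png',cv2.resize(im[170:270,180:330,::-1],None,fx=5,fy=5,interpolation=cv2.INTER_CUBIC))
```

```text
tcp [0.4327 0.2654 0.0257] yhead -11.05 tilt [-2.7e-03  8.0e-04 -1.0e+00] t 4.7167
local shift now [-0.001   0.0015 -0.0003]
turn local deg [-0.16 -0.02 -0.15]
local shift after turn [-0.001   0.0015 -0.0003]
[-6.61766039  1.04298853 13.14214437] 0.020948347844925136
```

View pics/s3.png

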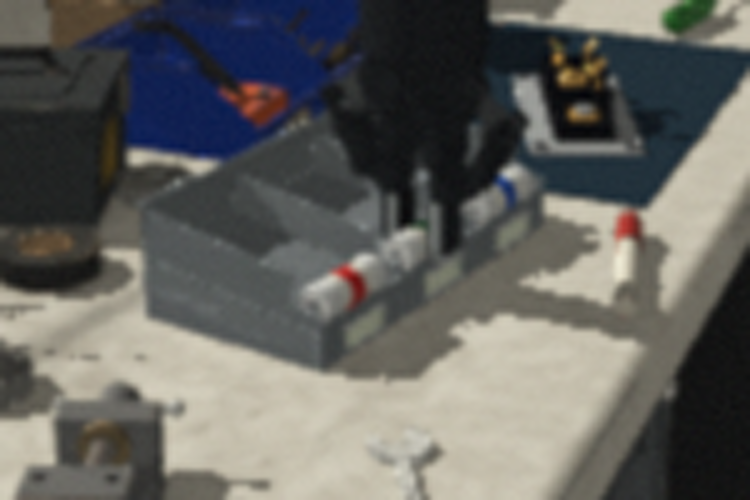

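Emit:
move_arm(increments="0 0 -0.003 0 0 0 1; 0 0 -0.003 0 0 0 1; 0 0 -0.003 0 0 0 1; 0 0 -0.005 0 0 0 1; 0 0 -0.005 0 0 0 1; 0 0 0 0 0 0 1; 0 0 0 0 0 0 1", newtons=40)

```text
time_s: 5.35
tcp_pos: [0.4346, 0.2646, 0.0449]
tcp_rot: [2.426, 1.996, 0.001]
contact_force: [-0.2, -0.2, -0.3]
gripper_width: 0.0201
```

Run:
```python
from h import *
togo([.434,.2642,.026],-10.9)
o=manip.get_obs();print(o['contact_force'],o['gripper_width'])
im=optics.grab_frame('wrist');cv2.imwrite('pics/w4.png',im[:,:,::-1])
im=optics.grab_frame('side');cv2.imwrite('pics/s4.png',cv2.resize(im[170:270,180:330,::-1],None,fx=5,fy=5,interpolation=cv2.INTER_CUBIC))
```

```text
tcp [0.4346 0.2646 0.0449] yhead -11.13 tilt [ 8.e-04  4.e-04 -1.e+00] t 5.35
local shift now [-0.0005 -0.0005  0.0189]
turn local deg [ 0.04 -0.03 -0.23]
local shift after turn [-0.0005 -0.0005  0.0189]
[-0.16318939 -0.2394463  -0.27312785] 0.020135491176251942
```

View pics/w4.png

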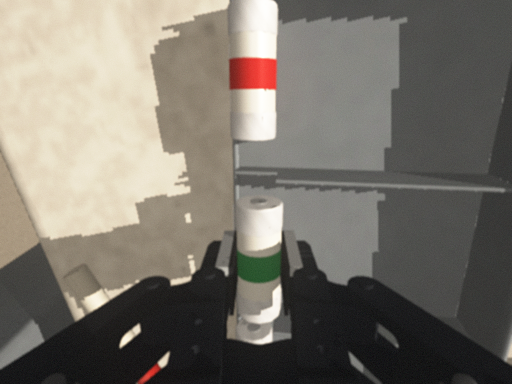

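View pics/s4.png

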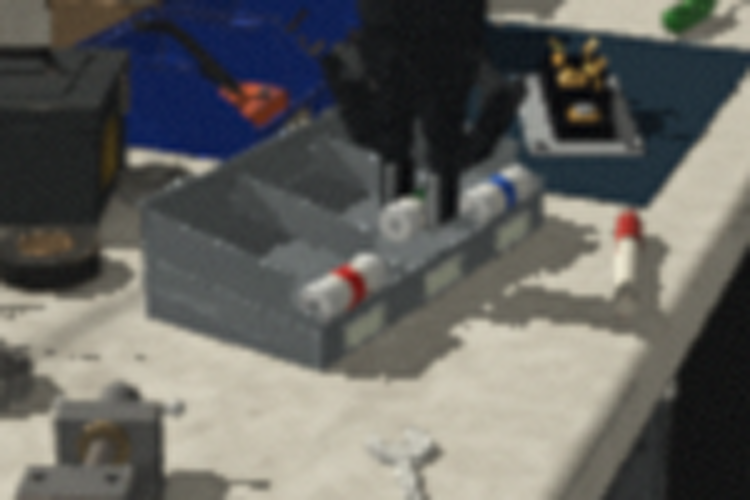

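Emit:
move_arm(increments="0 0 -0.03 0 0 0 1; 0 0 -0.04 0 0 0 1; 0 0 -0.04 0 0 0 1; 0 0 -0.03 0 0 -4 1; 0 0 -0.015 0 0 -6.1 1; 0 0 0 0 0 -6.1 1; 0 0 0 0 0 -6.1 1; 0 0 0 0 0 -6 1; 0 0 0 0 0 -6 1; 0 0 0 0 0 0 1; 0 0 0 0 0 0 1")

```text
time_s: 6.37
tcp_pos: [0.4341, 0.2642, 0.1993]
tcp_rot: [-1.734, -2.619, 0.001]
contact_force: [0.6, -0.5, -0.1]
gripper_width: 0.0202
```

Run:
```python
from h import *
togo([.440,-.076,.2],23.2)
```

```text
tcp [0.4341 0.2642 0.1993] yhead 22.99 tilt [-4.e-04 -2.e-04 -1.e+00] t 6.3667
local shift now [-0.3155 -0.1275 -0.0007]
turn local deg [-0.03 -0.   -0.21]
local shift after turn [-0.3151 -0.1286 -0.0007]
```

Emit:
move_arm(increments="-0.0315 -0.0128 0 0 0 0 1; -0.0315 -0.0128 0 0 0 0 1; -0.0315 -0.0128 0 0 0 0 1; -0.0315 -0.0128 0 0 0 0 1; -0.0315 -0.0128 0 0 0 0 1; -0.0315 -0.0128 0 0 0 0 1; -0.0315 -0.0128 0 0 0 0 1; -0.0315 -0.0128 0 0 0 0 1; -0.0315 -0.0128 0 0 0 0 1; -0.0315 -0.0128 0 0 0 0 1; 0 0 0 0 0 0 1; 0 0 0 0 0 0 1")

```text
time_s: 7.37
tcp_pos: [0.4403, -0.0773, 0.1995]
tcp_rot: [1.739, 2.616, -0.001]
contact_force: [0.2, 0.7, -0.9]
gripper_width: 0.0204
```

Run:
```python
from h import *
togo([.440,-.076,.2],23.2)
im=optics.grab_frame('wrist');cv2.imwrite('pics/w5.png',im[:,:,::-1])
cv2.imwrite('pics/w5z.png',cv2.resize(im[60:300,150:370,::-1],None,fx=2.5,fy=2.5,interpolation=cv2.INTER_CUBIC))
```

```text
tcp [ 0.4403 -0.0773  0.1995] yhead 22.76 tilt [ 0.e+00 -4.e-04 -1.e+00] t 7.3667
local shift now [ 0.0014  0.0002 -0.0005]
turn local deg [-0.01  0.02 -0.44]
local shift after turn [ 0.0014  0.0002 -0.0005]
```

View pics/w5z.png

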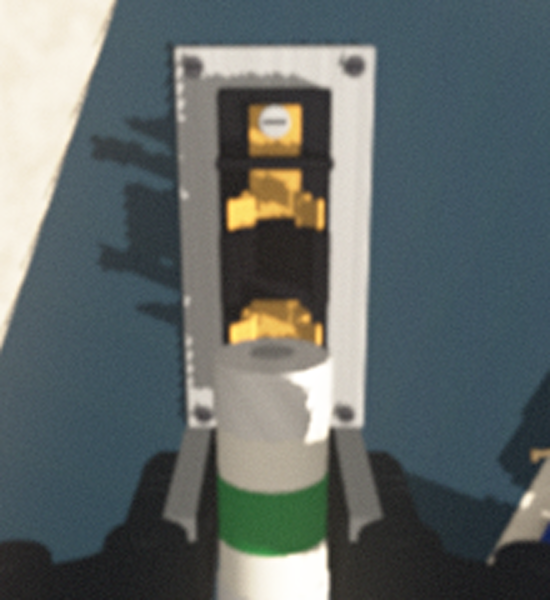

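Run:
```python
from h import *
o=manip.get_obs();K,W=cam('wrist',o);T=tcpT(o)
f=lambda p:np.array(p)/2.5+[150,60]
P=cast(K,W,f([(176,47),(375,46),(362,427),(188,428)]),.006)
print(P.round(4),P.mean(0).round(4),np.linalg.norm(np.roll(P,-1,0)-P,axis=1).round(4))
y=P[0]+P[1]-P[2]-P[3];print('yaw',np.degrees(np.arctan2(-y[0],y[1])))
for z,p in((.054,[(228,195),(324,195),(229,320),(322,320)]),):
    C=cast(K,W,f(p),z);print('clips',C.round(4),(C[0]+C[1])/2,(C[2]+C[3])/2)
    print('mid', C.mean(0))
    y=C[0]+C[1]-C[2]-C[3];print('yaw',np.degrees(np.arctan2(-y[0],y[1])))
# held fuse: in tool frame, plane tool z=-0.017
Kc,M=K,optics.get_calibration('wrist')['mount']
im=cv2.imread('pics/w5.png')[:,:,::-1].copy();b=blobs(mask(im,'green'),60);print(b)
for bb in b:
  for z in(-.019,-.017,-.015): print('tool',cast(K,M,bb[0],z).round(4))
for z in(-.019,-.017,-.015):print('band top/bot edges',cast(K,M,f([(272,488),(272,550),(272,437)]),z).round(4).tolist())
```

```text
[[ 0.3701 -0.008   0.006 ]
 [ 0.4447  0.0239  0.006 ]
 [ 0.5108 -0.1315  0.006 ]
 [ 0.4357 -0.1639  0.006 ]] [ 0.4403 -0.0699  0.006 ] [0.0811 0.1689 0.0818 0.1691]
yaw 22.931751560729758
clips [[ 0.4122 -0.0486  0.054 ]
 [ 0.4448 -0.0348  0.054 ]
 [ 0.4306 -0.093   0.054 ]
 [ 0.4636 -0.079   0.054 ]] [ 0.42847963 -0.04168367  0.054     ] [ 0.44709831 -0.08599273  0.054     ]
mid [ 0.43778897 -0.0638382   0.054     ]
yaw 22.792159536670468
[(array([258.05, 267.57]), [237, 252, 43, 30, 932]), (array([159.19, 363.68]), [149, 352, 21, 22, 139])]
tool [[-0.0006  0.0005 -0.019 ]]
tool [[-0.0018  0.0005 -0.017 ]]
tool [[-0.003   0.0005 -0.015 ]]
tool [[-0.055  -0.0491 -0.019 ]]
tool [[-0.057  -0.0499 -0.017 ]]
tool [[-0.0591 -0.0507 -0.015 ]]
band top/bot edges [[0.0056, 0.0008, -0.019], [-0.007, 0.0008, -0.019], [0.0155, 0.0008, -0.019]]
band top/bot edges [[0.0045, 0.0008, -0.017], [-0.0083, 0.0008, -0.017], [0.0146, 0.0008, -0.017]]
band top/bot edges [[0.0034, 0.0008, -0.015], [-0.0096, 0.0008, -0.015], [0.0137, 0.0008, -0.015]]
```

Run:
```python
from h import *
im=cv2.imread('pics/top0.png')
K,W=cam('top')
c=np.array([.4403,-.0699]);a=np.radians(22.9);X=np.array([np.cos(a),np.sin(a)]);Y=np.array([-np.sin(a),np.cos(a)])
P=[np.r_[c+sx*.041*X+sy*.085*Y,.006] for sx,sy in((-1,1),(1,1),(1,-1),(-1,-1))]
uv=proj(K,W,P);print(uv.round(1))
z=cv2.resize(im[160:215,300:380],None,fx=9,fy=9,interpolation=cv2.INTER_CUBIC)
for p in uv:
    q=((p-[300,160]+.5)*9).astype(int);cv2.drawMarker(z,tuple(int(v) for v in q),(0,0,255),0,16,1)
cv2.imwrite('pics/topc.png',z)
```

```text
[[317.9 210.6]
 [307.4 185.1]
 [359.2 164.6]
 [369.9 189.8]]
```

View pics/topc.png

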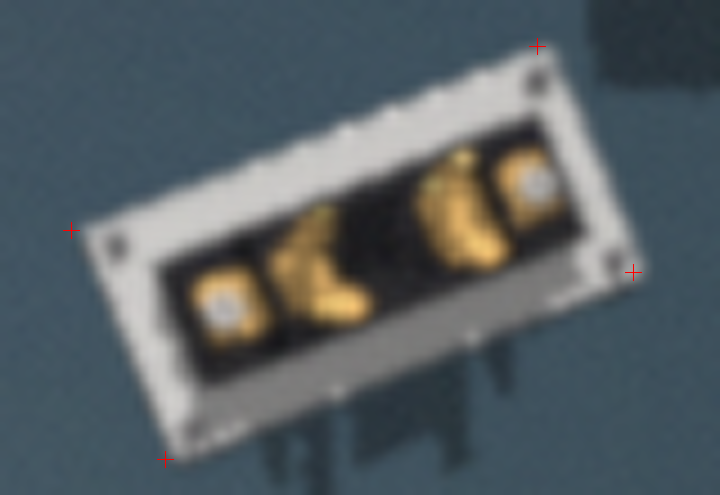

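Emit:
move_arm(increments="0.0065 0.0015 0.03 0 0 0 1; 0 0 0.03 0 0 0 1; 0 0 0.03 0 0 0 1; 0 0 0.015 0 0 0 1; 0 0 0.01 0 0 0 1; 0 0 0 0 0 0 1; 0 0 0 0 0 0 1; 0 0 0 0 0 0 1")

```text
time_s: 8.08
tcp_pos: [0.4403, -0.0686, 0.0854]
tcp_rot: [1.729, 2.622, 0.002]
contact_force: [1.2, 0.7, -0.9]
gripper_width: 0.0205
```

Run:
```python
from h import *
togo([.440,-.0715,.085],22.9)
im=optics.grab_frame('wrist');cv2.imwrite('pics/w6.png',im[:,:,::-1])
cv2.imwrite('pics/w6z.png',cv2.resize(im[60:300,150:370,::-1],None,fx=2.5,fy=2.5,interpolation=cv2.INTER_CUBIC))
im=optics.grab_frame('side');cv2.imwrite('pics/s6z.png',cv2.resize(im[150:220,250:350,::-1],None,fx=7,fy=7,interpolation=cv2.INTER_CUBIC))
```

```text
tcp [ 0.4403 -0.0686  0.0854] yhead 23.2 tilt [ 1.8e-03  1.0e-04 -1.0e+00] t 8.0833
local shift now [-0.0026 -0.0014  0.0004]
turn local deg [0.1  0.03 0.3 ]
local shift after turn [-0.0026 -0.0014  0.0004]
```

View pics/w6z.png

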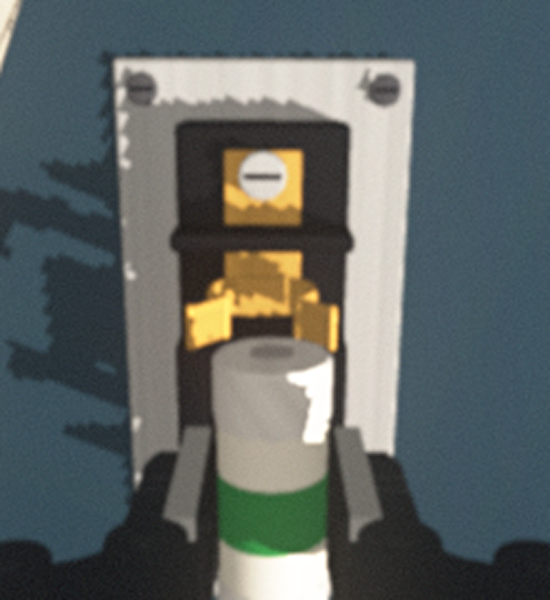

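View pics/s6z.png

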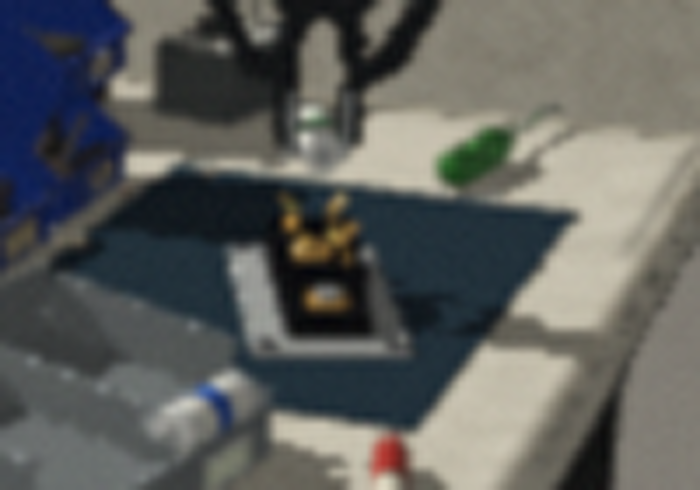

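Run:
```python
from h import *
o=manip.get_obs();K,W=cam('wrist',o);T=tcpT(o)
f=lambda p:np.array(p)/2.5+[150,60]
C=optics.get_calibration('wrist')['mount']
def tl(P): return (np.asarray(P)-T[:3,3])@T[:3,:3]
P=cast(K,W,f([(114,59),(415,59)]),.006);print(P.round(4),np.linalg.norm(P[1]-P[0]));
y=P[1]-P[0];a=np.arctan2(y[1],y[0]);print('yaw',np.degrees(a))
Y=np.array([-np.sin(a),np.cos(a),0]);print('center',(P.mean(0)-.085*Y).round(4),'tool',tl(P.mean(0)-.085*Y).round(4))
Q=cast(K,W,f([(186,310),(337,310),(186,300),(186,348)]),.054);print('clip',tl(Q).round(4),tl(Q[:2].mean(0)))
Q=cast(K,W,f([(171,240),(353,240)]),.038);print('barrier',tl(Q).round(4))
Q=cast(K,W,f([(263,177)]),.03);print('screw',tl(Q).round(4))
im=cv2.imread('pics/w6.png')[:,:,::-1].copy();b=blobs(mask(im,'green'),60)[0];print(b,cast(K,C,b[0],-.017).round(4))
print('far cap top edge tool', cast(K,C,f([(272,342),(272,372)]),-.017).round(4),cast(K,C,f([(272,352)]),-.008).round(4), 'lat',cast(K,C,f([(212,360),(333,360)]),-.008).round(4))
```

```text
[[ 0.3701 -0.0106  0.006 ]
 [ 0.4451  0.0214  0.006 ]] 0.08151167538569
yaw 23.152502767755152
center [ 0.441  -0.0727  0.006 ] tool [-0.0038 -0.0012  0.0796]
clip [[ 0.0242 -0.0192  0.0315]
 [ 0.0241  0.016   0.0316]
 [ 0.0266 -0.0191  0.0315]
 [ 0.0148 -0.0195  0.0315]] [ 0.02414921 -0.00161157  0.03156053]
barrier [[ 0.0376 -0.0242  0.0475]
 [ 0.0376  0.0209  0.0476]]
screw [[ 0.0522 -0.0014  0.0555]]
(array([257.97, 267.64]), [237, 252, 43, 30, 925]) [[-0.0018  0.0004 -0.017 ]]
far cap top edge tool [[ 0.0323  0.0008 -0.017 ]
 [ 0.0268  0.0008 -0.017 ]] [[ 0.0274  0.0008 -0.008 ]] lat [[ 0.0258 -0.0102 -0.008 ]
 [ 0.0258  0.012  -0.008 ]]
```

Emit:
move_arm(increments="-0.002 -0.002 0 0 0 0 1; 0 0 0.01 0 0 0 1; 0 0 0.01 0 0 0 1; 0 0 0.01 0 0 0 1; 0 0 0.004 0 0 0 1; 0 0 0 0 0 0 1; 0 0 0 0 0 0 1")

```text
time_s: 8.77
tcp_pos: [0.4379, -0.0716, 0.05]
tcp_rot: [-1.729, -2.621, 0.001]
contact_force: [0.2, -0.8, -0.7]
gripper_width: 0.0204
```

Run:
```python
from h import *
togo([.440,-.0715,.046],23.1)
o=manip.get_obs();print(o['contact_force'])
im=optics.grab_frame('wrist');cv2.imwrite('pics/w7.png',im[:,:,::-1])
cv2.imwrite('pics/w7z.png',cv2.resize(im[60:300,150:370,::-1],None,fx=2.5,fy=2.5,interpolation=cv2.INTER_CUBIC))
im=optics.grab_frame('side');cv2.imwrite('pics/s7z.png',cv2.resize(im[150:220,250:350,::-1],None,fx=7,fy=7,interpolation=cv2.INTER_CUBIC))
```

```text
tcp [ 0.4379 -0.0716  0.05  ] yhead 23.17 tilt [-0.0013  0.     -1.    ] t 8.7667
local shift now [-0.0007  0.002   0.004 ]
turn local deg [-0.07 -0.03  0.07]
local shift after turn [-0.0007  0.002   0.004 ]
[ 0.19725064 -0.79790065 -0.71466095]
```

View pics/w7z.png

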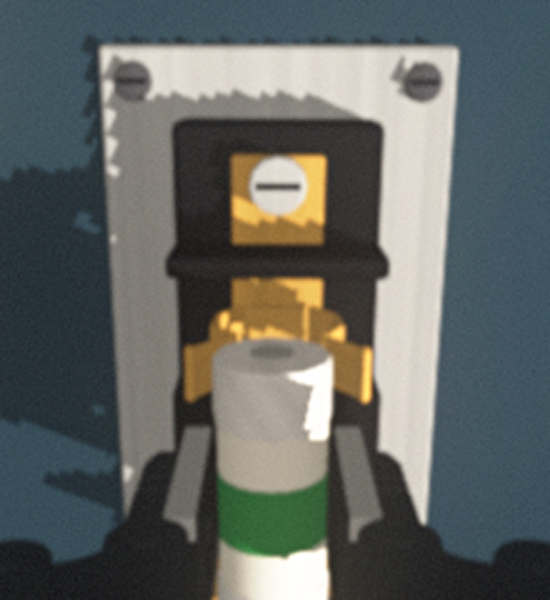

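View pics/s7z.png

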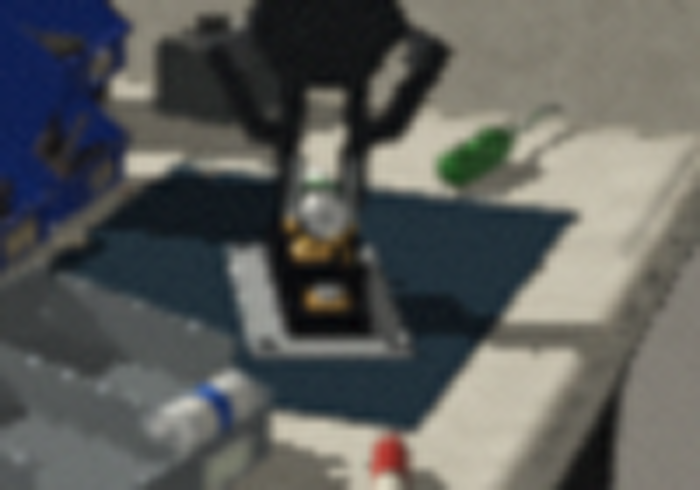

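Run:
```python
from h import *
o=manip.get_obs();K,W=cam('wrist',o);T=tcpT(o)
f=lambda p:np.array(p)/2.5+[150,60]
def tl(P): return (np.asarray(P)-T[:3,3])@T[:3,:3]
P=cast(K,W,f([(99,45),(459,46)]),.006);print(np.linalg.norm(P[1]-P[0]));
y=P[1]-P[0];a=np.arctan2(y[1],y[0]);print('yaw',np.degrees(a))
Y=np.array([-np.sin(a),np.cos(a),0]);print('center',(P.mean(0)-.085*Y).round(4),'tool',tl(P.mean(0)-.085*Y).round(4))
Q=cast(K,W,f([(184,345),(373,345),(184,403)]),.054);print('clip',tl(Q).round(4),tl(Q[:2].mean(0)))
Q=cast(K,W,f([(167,275),(389,275)]),.038);print('barrier',tl(Q).round(4))
```

```text
0.08179884379311615
yaw 22.984318102544812
center [ 0.4413 -0.0727  0.006 ] tool [-0.0021  0.0022  0.0446]
clip [[ 0.0272 -0.0158 -0.0034]
 [ 0.0272  0.0199 -0.0034]
 [ 0.0154 -0.0162 -0.0034]] [ 0.02722626  0.0020623  -0.00343681]
barrier [[ 0.037  -0.0207  0.0126]
 [ 0.037   0.0248  0.0126]]
```

Emit:
move_arm(increments="-0.0007 0.0015 0 0 0 0 1; 0 0 0.002 0 0 0 1; 0 0 0.0015 0 0 0 1; 0 0 0 0 0 0 1; 0 0 0 0 0 0 1")

```text
time_s: 9.28
tcp_pos: [0.4399, -0.0716, 0.0469]
tcp_rot: [-1.73, -2.622, 0.0]
contact_force: [0.4, -0.2, -0.5]
gripper_width: 0.0204
```

Emit:
move_arm(increments="0 0 0.001 0 0 0 1; 0 0 0 0 0 0 1; 0 0 0 0 0 0 1")

```text
time_s: 9.53
tcp_pos: [0.4398, -0.0717, 0.046]
tcp_rot: [-1.73, -2.622, 0.0]
contact_force: [-1.0, -0.8, 1.0]
gripper_width: 0.0206
```

Emit:
move_arm(increments="0 0 0.001 0 0 0 1; 0 0 0 0 0 0 1; 0 0 0 0 0 0 1")

```text
time_s: 9.78
tcp_pos: [0.4391, -0.072, 0.0449]
tcp_rot: [-1.73, -2.621, 0.001]
contact_force: [-3.6, -1.1, 3.8]
gripper_width: 0.0205
```

Emit:
move_arm(increments="0 0 0 0 0 0 0.4; 0 0 0 0 0 0 0.2; 0 0 0 0 0 0 0; 0 0 0 0 0 0 0; 0 0 0 0 0 0 0; 0 0 0 0 0 0 0")

```text
time_s: 10.28
tcp_pos: [0.4402, -0.0715, 0.045]
tcp_rot: [1.73, 2.622, 0.0]
contact_force: [-0.5, -0.9, 0.4]
gripper_width: 0.0428
```

Run:
```python
from h import *
o=manip.get_obs();print(o['contact_force'],o['gripper_width'],o['tcp_pos'])
im=optics.grab_frame('wrist');cv2.imwrite('pics/w8.png',im[:,:,::-1])
cv2.imwrite('pics/w8z.png',cv2.resize(im[60:300,150:370,::-1],None,fx=2.5,fy=2.5,interpolation=cv2.INTER_CUBIC))
```

```text
[-0.50282253 -0.87666129  0.42010014] 0.04279731085820311 [ 0.44016037 -0.07152257  0.04501698]
```

View pics/w8z.png

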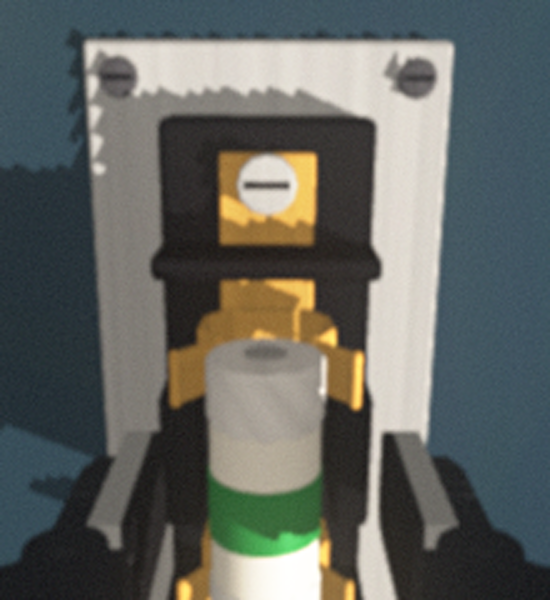

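Emit:
move_arm(increments="0 0 -0.01 0 0 0 0; 0 0 -0.02 0 0 0 0; 0 0 -0.03 0 0 0 0; 0 0 -0.03 0 0 0 1; 0 0 0 0 0 0 1; 0 0 0 0 0 0 1; 0 0 0 0 0 0 1; 0 0 0 0 0 0 1; 0 0 0 0 0 0 1")

```text
time_s: 11.08
tcp_pos: [0.4391, -0.0715, 0.1342]
tcp_rot: [-1.729, -2.621, 0.002]
contact_force: [-0.5, 0.4, 0.2]
gripper_width: -0.0001
```

Run:
```python
from h import *
o=manip.get_obs();print(o['contact_force'],o['gripper_width'],o['tcp_pos'])
togo([.440,-.0715,.07],23.1)
im=optics.grab_frame('wrist');cv2.imwrite('pics/w9.png',im[:,:,::-1])
cv2.imwrite('pics/w9z.png',cv2.resize(im[100:300,150:370,::-1],None,fx=2.5,fy=2.5,interpolation=cv2.INTER_CUBIC))
K,W=cam('wrist',o);T=tcpT(o)
b=blobs(mask(im,'green'),60)[0];P=cast(K,W,b[0],.062);print(b,P.round(4),((P-T[:3,3])@T[:3,:3]).round(4))
im=optics.grab_frame('side');cv2.imwrite('pics/s9z.png',cv2.resize(im[150:220,250:350,::-1],None,fx=7,fy=7,interpolation=cv2.INTER_CUBIC))
```

```text
[-0.46339721  0.36486678  0.23725512] -0.00012150313575374872 [ 0.43914892 -0.07154845  0.13424344]
tcp [ 0.4391 -0.0715  0.1342] yhead 23.18 tilt [-2.e-03 -1.e-04 -1.e+00] t 11.0833
local shift now [-0.0003  0.0009  0.0642]
turn local deg [-0.11 -0.04  0.08]
local shift after turn [-0.0003  0.0008  0.0642]
(array([260.37, 203.12]), [247, 195, 27, 17, 336]) [[ 0.4416 -0.0726  0.062 ]] [[-0.002   0.002   0.0722]]
```

View pics/w9z.png

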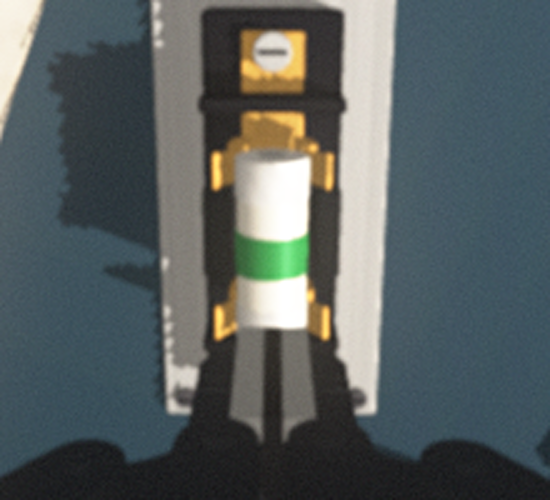

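View pics/s9z.png

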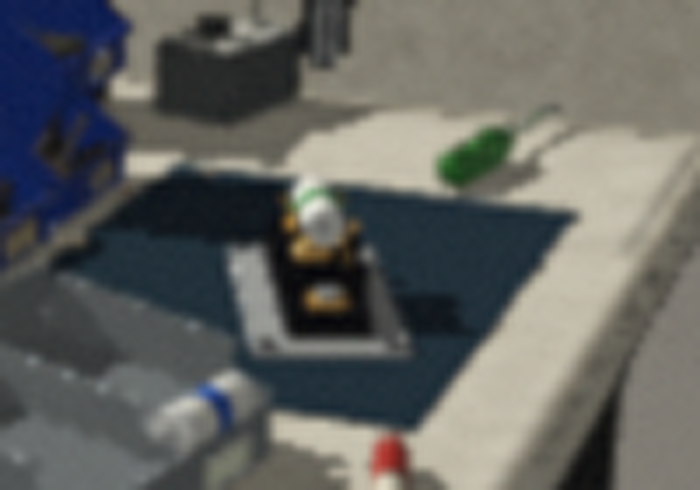

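Emit:
move_arm(increments="-0.0015 0.0013 0.02 0 0 0 1; 0 0 0.025 0 0 0 1; 0 0 0.013 0 0 0 1; 0 0 0.006 0 0 0 1; 0 0 0 0 0 0 1; 0 0 0 0 0 0 1; 0 0 0 0 0 0 1")

```text
time_s: 11.77
tcp_pos: [0.4424, -0.0726, 0.0716]
tcp_rot: [1.729, 2.622, 0.001]
contact_force: [0.7, -0.4, -0.3]
gripper_width: -0.0001
```

Run:
```python
from h import *
o=manip.get_obs();print(o['contact_force'],o['gripper_width'],o['tcp_pos'])
togo([.4413,-.0724,.064],23.1)
im=optics.grab_frame('wrist');cv2.imwrite('pics/w10.png',im[:,:,::-1])
cv2.imwrite('pics/w10z.png',cv2.resize(im[140:340,150:370,::-1],None,fx=2.5,fy=2.5,interpolation=cv2.INTER_CUBIC))
```

```text
[ 0.68524002 -0.44262199 -0.25795621] -0.0001333596078613926 [ 0.44235141 -0.07262815  0.07164944]
tcp [ 0.4424 -0.0726  0.0716] yhead 23.17 tilt [ 1.1e-03 -1.0e-04 -1.0e+00] t 11.7667
local shift now [ 0.0006 -0.0009  0.0076]
turn local deg [0.06 0.03 0.07]
local shift after turn [ 0.0006 -0.0009  0.0076]
```

View pics/w10z.png

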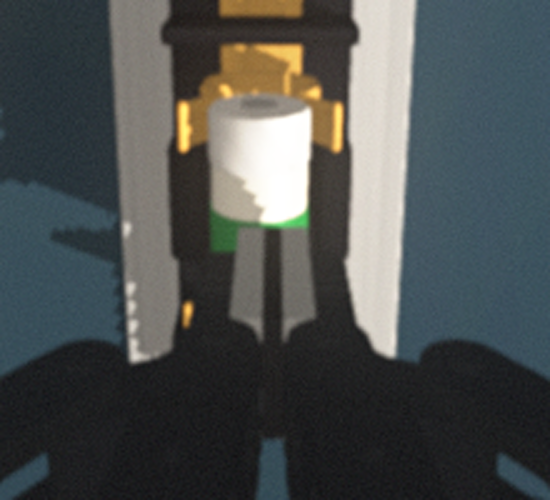

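Emit:
move_arm(increments="0 -0.002 0 0 0 0 1; 0 0 0.002 0 0 0 1; 0 0 0 0 0 0 1; 0 0 0 0 0 0 1")

```text
time_s: 12.15
tcp_pos: [0.44, -0.0732, 0.0691]
tcp_rot: [1.73, 2.622, 0.0]
contact_force: [0.3, -0.3, 0.1]
gripper_width: 0.0003
```

Run:
```python
from h import *
o=manip.get_obs();print(o['contact_force'],o['gripper_width'],o['tcp_pos'])
togo([.4413,-.0724,.064],23.1)
im=optics.grab_frame('wrist');cv2.imwrite('pics/w11.png',im[:,:,::-1])
cv2.imwrite('pics/w11z.png',cv2.resize(im[140:340,150:370,::-1],None,fx=2.5,fy=2.5,interpolation=cv2.INTER_CUBIC))
```

```text
[ 0.32102405 -0.2731292   0.12479551] 0.0003105275700651854 [ 0.43997154 -0.07322657  0.0691202 ]
tcp [ 0.44   -0.0732  0.0691] yhead 23.18 tilt [ 2.e-04  1.e-04 -1.e+00] t 12.15
local shift now [0.0002 0.0015 0.0051]
turn local deg [0.01 0.   0.08]
local shift after turn [0.0002 0.0015 0.0051]
```

View pics/w11z.png

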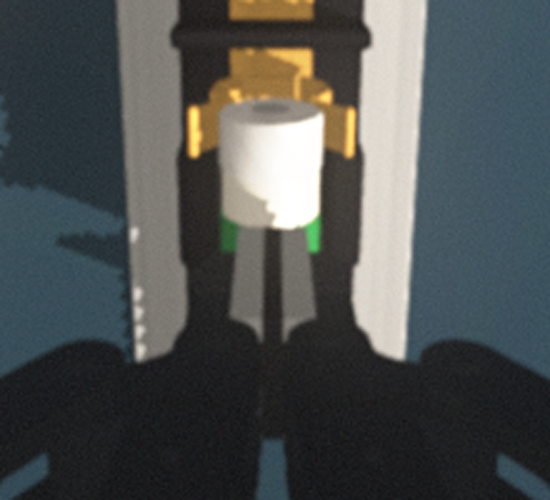

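Emit:
move_arm(increments="0 0 0.003 0 0 0 1; 0 0 0.002 0 0 0 1; 0 0 0.0015 0 0 0 1; 0 0 0 0 0 0 1; 0 0 0 0 0 0 1")

```text
time_s: 12.62
tcp_pos: [0.4407, -0.0734, 0.0627]
tcp_rot: [1.729, 2.621, 0.001]
contact_force: [-0.2, -0.1, 5.3]
gripper_width: 0.0001
```

Emit:
move_arm(increments="0 0 0.0015 0 0 0 1; 0 0 0.0015 0 0 0 1; 0 0 0 0 0 0 1")

```text
time_s: 12.87
tcp_pos: [0.4411, -0.0736, 0.0599]
tcp_rot: [1.729, 2.621, 0.002]
contact_force: [0.6, -0.9, 5.1]
gripper_width: 0.0
```

Emit:
move_arm(increments="0 0 0.001 0 0 0 1; 0 0 0.001 0 0 0 1; 0 0 0 0 0 0 1")

```text
time_s: 13.12
tcp_pos: [0.441, -0.0736, 0.0578]
tcp_rot: [1.729, 2.621, 0.001]
contact_force: [1.0, 0.1, 4.2]
gripper_width: -0.0004
```

Emit:
move_arm(increments="0 0 0.0015 0 0 0 1; 0 0 0.0015 0 0 0 1; 0 0 0 0 0 0 1")

```text
time_s: 13.37
tcp_pos: [0.4402, -0.0733, 0.0544]
tcp_rot: [1.73, 2.622, 0.0]
contact_force: [-0.2, 1.2, 0.3]
gripper_width: 0.0001
```

Emit:
move_arm(increments="0 0 0.0015 0 0 0 1; 0 0 0.0015 0 0 0 1; 0 0 0 0 0 0 1")

```text
time_s: 13.62
tcp_pos: [0.4394, -0.0732, 0.051]
tcp_rot: [-1.729, -2.622, 0.001]
contact_force: [-0.6, 0.2, 0.1]
gripper_width: -0.0003
```

Emit:
move_arm(increments="0 0 0.001 0 0 0 1; 0 0 0.001 0 0 0 1; 0 0 0 0 0 0 1")

```text
time_s: 13.87
tcp_pos: [0.4397, -0.0733, 0.0493]
tcp_rot: [-1.73, -2.622, 0.0]
contact_force: [-0.4, -0.1, -0.1]
gripper_width: 0.0003
```

Run:
```python
from h import *
im=optics.grab_frame('wrist');cv2.imwrite('pics/w12z.png',cv2.resize(im[140:340,150:370,::-1],None,fx=2.5,fy=2.5,interpolation=cv2.INTER_CUBIC))
im=optics.grab_frame('side');cv2.imwrite('pics/s12z.png',cv2.resize(im[150:220,250:350,::-1],None,fx=7,fy=7,interpolation=cv2.INTER_CUBIC))
```

```text
(no output)
```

View pics/w12z.png

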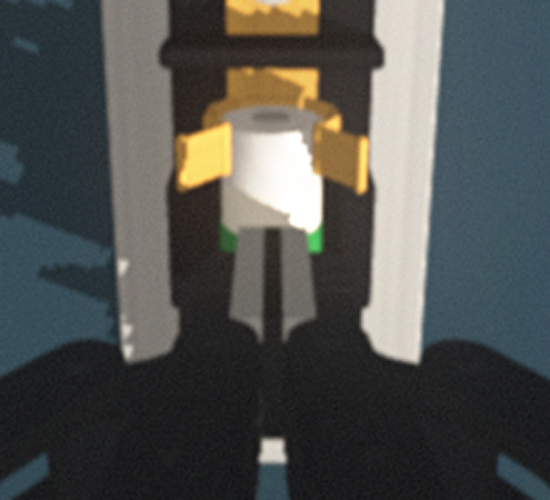

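View pics/s12z.png

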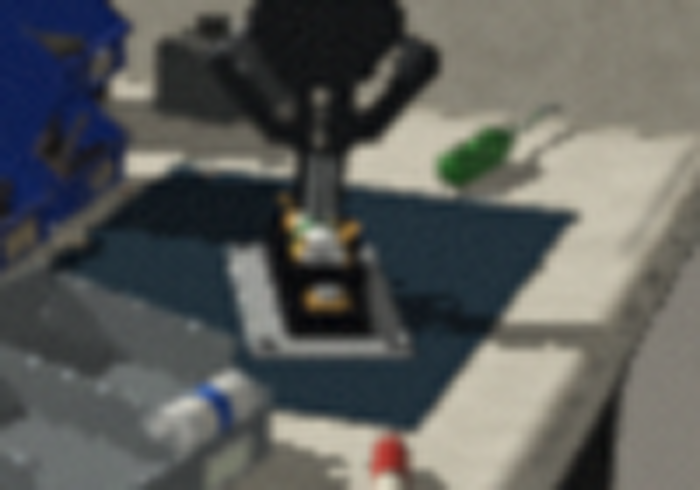

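Emit:
move_arm(increments="0 0 0.001 0 0 0 1; 0 0 0.001 0 0 0 1; 0 0 0 0 0 0 1")

```text
time_s: 14.22
tcp_pos: [0.4404, -0.0732, 0.0485]
tcp_rot: [1.73, 2.622, 0.002]
contact_force: [-3.8, 1.1, 19.4]
gripper_width: 0.0
```

Emit:
move_arm(increments="0 0 0.001 0 0 0 1; 0 0 0.001 0 0 0 1; 0 0 0 0 0 0 1")

```text
time_s: 14.47
tcp_pos: [0.4417, -0.0727, 0.0481]
tcp_rot: [1.729, 2.621, 0.006]
contact_force: [-7.3, 3.3, 42.7]
gripper_width: -0.0003
```

Emit:
move_arm(increments="0 0 -0.005 0 0 0 1; 0 0 -0.02 0 0 0 1; 0 0 -0.03 0 0 0 1; 0 0 -0.03 0 0 0 1; 0 0 -0.02 0 0 0 1; 0 0 0 0 0 0 1; 0 0 0 0 0 0 1; 0 0 0 0 0 0 1")

```text
time_s: 15.13
tcp_pos: [0.4394, -0.073, 0.1499]
tcp_rot: [-1.729, -2.622, 0.0]
contact_force: [-0.7, 0.7, -0.6]
gripper_width: -0.0005
```

Run:
```python
from h import *
o=manip.get_obs();print(o['contact_force'],o['tcp_pos'],o['joint_vel'].round(3))
im=optics.grab_frame('wrist');cv2.imwrite('pics/w13.png',im[:,:,::-1])
cv2.imwrite('pics/w13z.png',cv2.resize(im[60:300,150:370,::-1],None,fx=2.5,fy=2.5,interpolation=cv2.INTER_CUBIC))
K,W=cam('wrist',o)
b=blobs(mask(im,'green'),60)[0];P=cast(K,W,b[0],.047);print(b,P.round(4))
im=optics.grab_frame('side');cv2.imwrite('pics/s13z.png',cv2.resize(im[150:250,220:350,::-1],None,fx=6,fy=6,interpolation=cv2.INTER_CUBIC))
```

```text
[-0.68958717  0.65384091 -0.62037396] [ 0.43944344 -0.07304417  0.14994619] [ 0.004  0.018 -0.004  0.006 -0.001  0.    -0.001]
(array([260.43, 189.12]), [248, 182, 24, 14, 265]) [[ 0.4416 -0.0727  0.047 ]]
```

View pics/w13z.png

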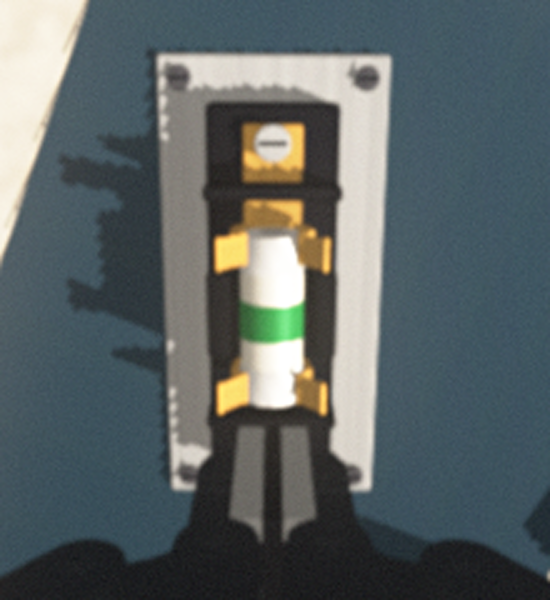

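View pics/s13z.png

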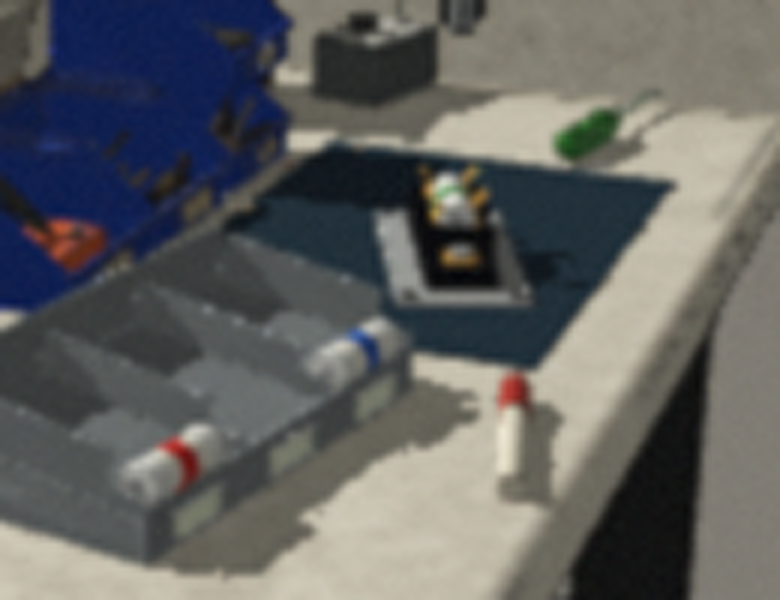

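Run:
```python
from h import *
o=manip.get_obs();K,W=cam('wrist',o)
f=lambda p:np.array(p)/2.5+[150,60]
P=cast(K,W,f([(157,55),(392,55),(371,490),(172,490)]),.006);c=P.mean(0)
im=cv2.imread('pics/w13.png')[:,:,::-1].copy()
b=blobs(mask(im,'green'),60)[0];F=cast(K,W,b[0],.047)[0]
a=np.radians(23.1);d=F-c;print(c.round(4),'endwise',d[:2]@[-np.sin(a),np.cos(a)],'side',d[:2]@[np.cos(a),np.sin(a)])
# end faces midpoint vs clips (zoom px rows)
for nm,rows,z in(('clip',(234,272,374,414),.054),('fuse ends',(232,406),.047)):
    Q=cast(K,W,f([(272,r) for r in rows]),z);print(nm,((Q-c)[:,:2]@[-np.sin(a),np.cos(a)]).round(4))
```

```text
[ 0.4397 -0.0727  0.006 ] endwise -0.0004802852770932182 side 0.0011106901156015226
clip [ 0.0303  0.0183 -0.0158 -0.0299]
fuse ends [ 0.0297 -0.03  ]
```

Plate midpoint and fuse agree to about 1 mm, and both caps lie under their arms, so I am handing in.

```bash
python3 -c "
from rig import finish_job
print(finish_job())"
```

```text
the job is handed in; nothing more can be done
None
```

The green-banded fuse is in the base and I have handed the job in at about 15 s; `finish_job` gave no verdict.

**What I did:** I took the fuse from the middle compartment and laid it in the mouths of both clip pairs. I let go, then pressed on its middle with shut fingers.

**Last checks:**
- **Position:** In the final wrist picture the fuse's centre is about 0.5 mm endwise and 1 mm sideways from the base plate's middle, and the arms of both clip pairs lie over the caps.
- **Depth:** The fingertips stopped firmly at 48–49 mm above the bench, where the top of a seated fuse should be. The last push reached about 43 N.
- **Other fuses:** In the side picture the red and blue fuses still lie in their compartments. I did not measure their final positions.
- **Arm:** It stands clear, with its fingertips about 0.15 m above the bench.

**What went less well:**
- **Grasp:** The first grasp sat too high on the fuse. On the second try, 5 mm lower, a finger probably pressed on the rack, most likely its lip (about 13 N upward).
- **Camera disagreement:** The top camera and the first wrist look differed by about 4–6 mm on the base's position along y, so I used closer wrist views.
- **Snap force:** I read only about 5 N between steps, not the roughly 15 N stated, so I pushed further until it stopped hard.

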